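Knock the ejector pin of the press mould home

ROBOT

A 6-joint arm with a two-finger parallel gripper is mounted at the origin on a cart in front of the work surface, level with it; the furniture and walls round the work are solid. World frame = base frame: x ahead of the robot, y to its left, z up, the work surface at z = 0. Lengths are in m, angles in rad, forces in N, time in s.
With the tool pointing down it reaches from about 0.375 to 0.825 m from the base axis. Payload 5.5 kg.
Tool frame: the origin (TCP) lies on the centre line of the jaws, within the pads' length; the fingertips stand 8 mm ahead of it and the grasp point (between the pads) lies 11 mm behind it; z points along the fingers, y is the line along which they close (so a half turn about z gives the same grasp; the last joint's range is limited). The gripper opens to 85 mm and grips with 20 to 120 N. Pads are 22 mm wide; open, the fingers measure 114 mm over their backs; the gripper's body (76 mm by 85 mm) begins 54 mm behind the grasp point. The pads swing forward as they close: fully open they stand 13 mm farther back than shut.
Start: joints at [1.281, 0.314, -0.047, 1.21, 0, 1.571], TCP at [0.171, 0.575, 0.239] pointing down, gripper open.
Joint ranges: [-2.67, 2.67], [-0.69, 1.73], [-1.03, 1.25], [-2.08, 2.16], [-1.42, 1.45], [-3.14, 3.14]. Speed limits (rad/s): [2.39, 2.39, 3.01, 3.14, 3.14, 3.14].

INTERFACE

Orientations are given as a unit quaternion [x, y, z, w].
In Python, from station import observe, get_image, hand_in gives the robot as it stands. The module is installed in compiled form; this text tells all that it offers.
- The arm moves only by the tool arm_command, never from a script. Its argument "moves" is one flat list of numbers, 7 for each row, row after row: the opening, from -1 (shut) to 1 (fully open), so that 0 is half open, then the shift along the tool's x, y, z in cm, then the turn, a rotation vector about the tool's x, y, z in degrees. In form: [fingers, tx, ty, tz, rx, ry, rz, fingers, tx, ty, tz, rx, ry, rz, ...]. A call has 1 to 8 rows; each row is the pose to reach, as a shift and turn from the pose commanded when the call began, along the tool's axes at that moment; what a row does not reach only later rows make up. A row lasts 1/12 s, in which the tool goes at most 41.7 mm and 7.16 degrees, less where a joint would pass 70% of its speed; a pose out of reach is approached as far as the arm can. A call with a gripper value outside its range is refused whole. The fingers move at their own pace and stop on an object; "newtons" is the grip in N (left out, the last holds). Time passes only in rows, so rows that repeat a pose let the fingers close. It gives the time, the measured TCP pose, the force, the opening and the grip force at its end, in the units of the state.
- observe(): the state, without advancing time (a new reading comes with each control period).
- get_image(name): name is "scene" or "top" or "wrist"; returns a dict with "frame" (420x560x3 uint8, red, green, blue), "fx", "fy", "cx", "cy" (pixels), "R" (3x3) and "t" (3): a world point X has camera coordinates R X + t; the wrist camera has in their place "tool_from_camera" (4x4, takes a point from camera to tool coordinates, whose origin is the TCP and whose axes are the flange's). Camera axes: x right, y down, z forward; pixel columns grow to the right and rows downward; lengths in m; the calibration is good to about 2 mm. A picture is of the moment at which its call begins: read the wrist's pose just before it. There is no depth.
- hand_in(): hands the job in; it is judged then, once.
The state is a dict: "clock": time; "joints": joint angles; "joint_velocities": joint speeds; "joint_torque": joint torques, N m; "eef_pos": TCP position; "tcp_rot": TCP orientation; "ft_force": force on the tool from outside, world axes, zero at the start; "moment": the same for the moment, N m; "opening": finger opening in m; "gripper_force": force on a finger pad.
Only numpy, scipy, OpenCV 4.12 (cv2) and the standard library are available. Lean on these libraries where they do the work, as an engineer would, in place of code of your own. Each camera call takes 0.05 s, during which the arm holds its last target. There are 200 camera calls.

TASK

Lift the keeper lever of the little press mould up and over past centre, so that it falls back clear of the ejector pin. Then take the mallet by its handle, knock the sprung ejector pin fully home with a brisk blow or two of the mallet head (strike it, do not ease it down slowly or push it with the gripper), and stand the mallet back on the table, clear of the mould, on the same face of its head as before. Leave the dye cup, the cutter and the white bowl where they are.

Things in the scene. Friction and masses are not known exactly. Their poses are not given: they have to be found in the camera images.
- press: Press mould, bolted down: dark steel base plate 150 x 104 x 14 mm (x = -67 to 83 mm), aluminium die block 74 x 70 mm, top 44 mm above the table, and at the back two hinge cheeks, 93 mm high, x = 29 to 82 with the stop, y = -24 to 24 mm. Origin on the table. x points from the keeper's free end to its hinge (away from the robot, within 0.45 rad), z up. The pin stands at x = -15 mm, y = 0.
- pin (a joint): Travel of the ejector pin in m: 0 = fully up, 0.014 = fully home, grows downward. Starts between 0 and 0.003. It takes about 6 N to move it (friction 5.5 N and a weak spring of 0.1 N per mm); the friction keeps it wherever a blow has left it; it stops hard at 0.014.
- pin_top (a point): Centre of the top of the ejector pin's steel head (20 mm across, on a pin with a coil spring round it). Its top is 70 mm above the table when fully up and 56 mm when fully home.
- keeper (a joint): Angle of the keeper lever in rad about the stand's +y axis: 0 = level over the pin (its black pad hides the pin head from above); 1.57 = upright; 2.55 = thrown fully back against its stop, where it stays by its own weight. It turns freely, weighs 0.14 kg, and falls shut again if let go before upright.
- keeper_hinge (a point): Hinge axis of the keeper lever, 80 mm above the table; the axis runs along the stand's y.
- bar_left (a point): Middle of the left (+y) half of the cross handle at the free end of the keeper lever: a dark round bar 13 mm thick, 104 mm long along the stand's y, 100 mm from the hinge axis (80 mm above the table when shut). The lever, 14 mm wide, joins it at its middle with a boss 16 mm wide; this point is 30 mm left of that.
- bar_right (a point): The same for the right (-y) half of the cross handle, 30 mm right of the lever's middle.
- mallet_grip (a point): Grip point on the mallet's handle, half-way up, 55 mm from the head's axis. Wooden mallet, about 0.28 kg: upright barrel head 44 mm across, 76 mm high, with two steel bands, standing on one flat face; level handle 18 mm wide (y), 21 mm high, its axis 38 mm above the table, reaching 138 mm from the head's axis. Axes: x from handle to head, z up. Centre of mass about 8 mm from the head's axis.
- mallet_face (a point): Centre of the lower flat face of the mallet's head (44 mm across): on the table at the start, 55 mm along +x of the grip point and 38 mm below it. Axes as the grip's.
- mallet: The mallet as a whole; origin and axes as mallet_face.
- dye_cup: White cup of red dye, 62 mm across, 32 mm high; bystander. Origin at the centre of its underside.
- cutter: Tin dough cutter, 58 x 56 x 23 mm; bystander. Origin at the centre of its underside.
- bowl: White bowl, 94 mm across, 60 mm high; bystander. Origin at the centre of its underside.

How it is judged:
On the way, in this order (a step that is already met when the one before it is completed fails the run):
1. the keeper lever is thrown back past centre and rests clear of the pin (value of joint keeper above 2.3 rad), for 0.2 s.
2. the mallet strikes the pin: the pin moves down under it faster than 0.04 m/s (contact force between mallet and pin above 1 N and velocity of joint pin above 0.04 m/s).
At the end, for the whole second after the job is handed in: The pin is home (within 1.5 mm of its stop), the keeper lever lies thrown back (more than 2.3 rad), and the mallet stands at rest on the table on the same face of its head as at the start (upright within 0.1 rad, face within 4 mm of the table top), let go (value of joint pin above 0.0125 m and value of joint keeper above 2.3 rad and height (world z) of mallet between -0.004 and 0.004 m and angle between mallet's own z axis and vertical below 0.1 rad and linear speed of mallet below 0.02 m/s); the robot touches nothing.
It fails at once if the gripper or arm pushes the pin (contact force between any of the fingers, the arm and pin above 1 N).
It fails at once if the dye cup, the cutter or the white bowl is moved by more than 20 mm (distance of any of dye_cup, cutter, bowl from where it was at the start of the episode above 0.02 m).
It also fails if it takes over 54 s, if anything falls off the work surface, if the arm or the gripper's body presses on something with over 40 N, if the wrist force passes 120 N, or if a joint passes its speed limit or range.

## Working session

There is one attempt and no reset: what is moved stays moved. The work goes in short steps, Python scripts to look and compute and a tool call to move; the robot and the scene stay as the last step left them, time stands still between calls to the robot, and variables do not carry over. Pictures are saved under pics/ and viewed, at most 10 in all, crops included, and the job is handed in when it is done.

Besides the shell and the picture viewer there is one more tool, called after ">>>" as name(argument=value, ...) on one line, values as JSON. arm_command: Moves the arm, as the interface text tells. Its arguments: {"type":"object","properties":{"moves":{"type":"array"},"newtons":{"type":"number"}},"required":["moves"]}

```bash
mkdir -p pics; python3 - <<'E'
from station import *
import cv2
s=observe();print({k:(v if not hasattr(v,'__len__') else [round(float(x),3) for x in v]) for k,v in s.items()})
for n in("scene","top"):
    i=get_image(n);cv2.imwrite(f"pics/{n}0.png",i["frame"][:,:,::-1]);print(n,i["fx"],i["fy"],i["cx"],i["cy"],i["R"],i["t"])
E
```

```text
{'clock': 0.0, 'joints': [1.281, 0.314, -0.048, 1.21, 0.0, 1.571], 'joint_velocities': [-0.0, -0.0, -0.0, 0.0, -0.0, 0.002], 'joint_torque': [-0.003, -53.959, 33.975, 0.019, -0.0, -0.0], 'eef_pos': [0.171, 0.574, 0.238], 'tcp_rot': [0.144, 0.99, -0.001, -0.0], 'ft_force': [-0.761, 0.196, 0.494], 'moment': [0.042, -0.029, 0.035], 'gripper_force': 0.0, 'opening': 0.08536018439334037}
scene 529.9846511242013 529.9846511242013 273.14247266812043 200.38132575205617 [[ 0.64004423 -0.76827713  0.00967676]
 [-0.30529588 -0.26585619 -0.9143932 ]
 [ 0.70508     0.58229782 -0.40471156]] [-0.34667736  0.20748586  0.85914138]
top 466.36398225050925 466.36398225050925 281.1070716443991 205.95495582938872 [[-0.01101544 -0.99981649  0.01567342]
 [-0.99344795  0.00915946 -0.11391781]
 [ 0.11375334 -0.01682558 -0.99336654]] [-0.01127518  0.50752526  1.13473112]
```

View pics/top0.png

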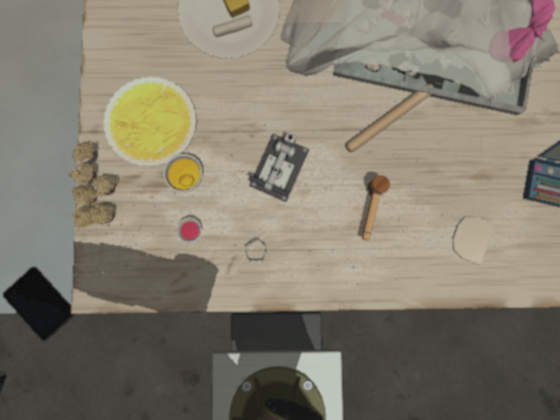

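View pics/scene0.png

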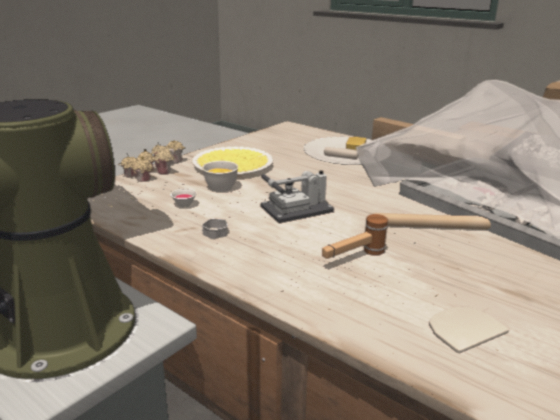

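The top view shows the press around (280,165), the mallet head at (379,185) with its handle end at (367,238), the cup at (190,230), the cutter at (256,250) and the bowl at (184,173). I'll enlarge the press and mallet.

```bash
python3 - <<'E'
import cv2,numpy as np
a=cv2.imread("pics/top0.png");b=cv2.imread("pics/scene0.png")
A=cv2.resize(a[125:245,240:400],None,fx=5,fy=5,interpolation=cv2.INTER_CUBIC)
cv2.imwrite("pics/c0.png",A)
B=cv2.resize(b[160:265,240:400],None,fx=5,fy=5,interpolation=cv2.INTER_CUBIC)
cv2.imwrite("pics/c1.png",B)
E
```

```text
(no output)
```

View pics/c0.png

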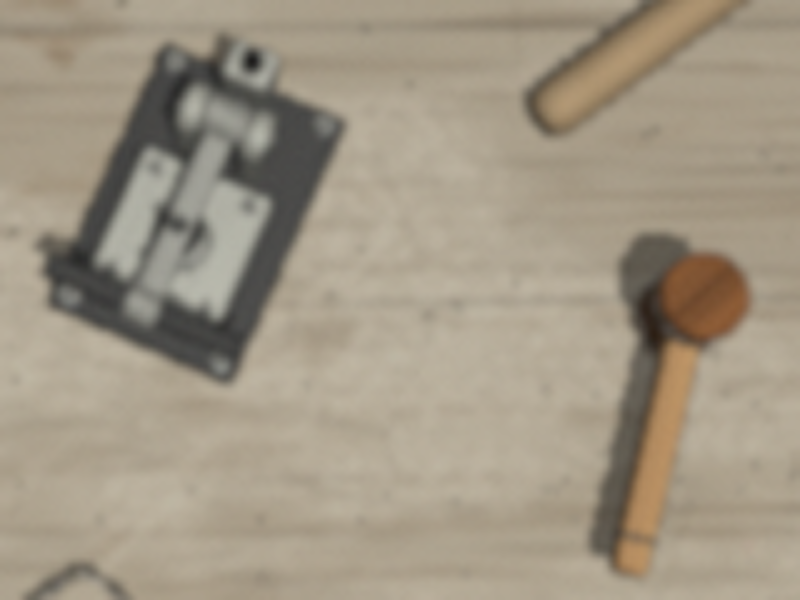

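View pics/c1.png

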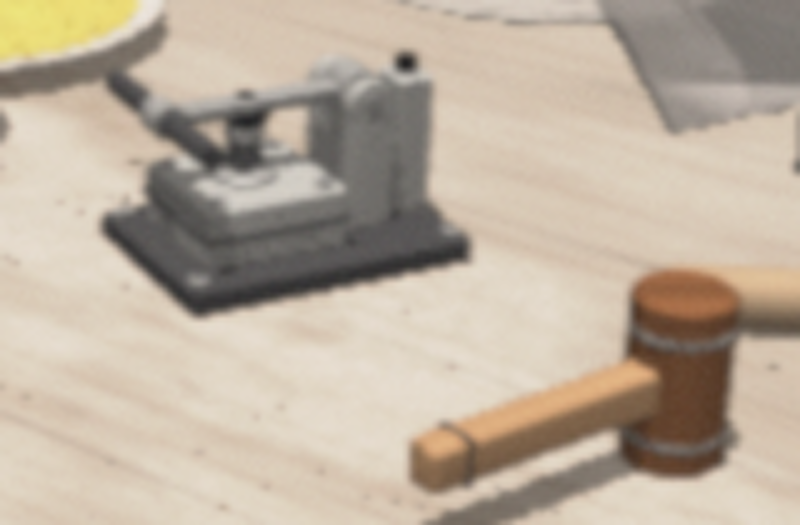

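The crops show the plate corners, the bar running from (45,245) to about (225,335) with its boss at (142,305), and the mallet head top at (705,297) in the top crop. Next I'll fit the poses.

```bash
cat > h.py <<'E'
import numpy as np
from scipy.optimize import least_squares
CAM={}
def cams():
    from station import get_image
    for n in("scene","top"): CAM[n]=get_image(n)
    return CAM
def proj(c,X):
    p=np.asarray(c["R"])@np.asarray(X)+np.asarray(c["t"]);return np.array([c["fx"]*p[0]/p[2]+c["cx"],c["fy"]*p[1]/p[2]+c["cy"]])
T=lambda u,v:(240+(u+.5)/5-.5,125+(v+.5)/5-.5)
S=lambda u,v:(240+(u+.5)/5-.5,160+(v+.5)/5-.5)
def P(x,y,a,p): c,s=np.cos(a),np.sin(a);return [x+c*p[0]-s*p[1],y+s*p[0]+c*p[1],p[2]]
E
python3 - <<'E'
from h import *
C=cams()
m=1e-3
obs=lambda h:[("top",T(168,42),(83*m,52*m,.014)),("top",T(343,122),(83*m,-52*m,.014)),("top",T(232,380),(-67*m,-52*m,.012)),("top",T(50,303),(-67*m,52*m,.010)),
("scene",S(104,222),(-67*m,52*m,.012)),("scene",S(198,302),(-67*m,-52*m,.010)),("scene",S(467,245),(83*m,-52*m,.012)),
("top",T(142,303),(h-.1,0,.087)),("scene",S(155,110),(h-.1,0,.080)),("scene",S(108,75),(h-.1,.052,.08)),("scene",S(368,95),(h,-.024,.080))]
f=lambda q:np.concatenate([proj(C[n],P(*q[:3],X))-uv for n,uv,X in obs(q[3])])
r=least_squares(f,[.55,0,-.3,.045],loss='soft_l1');q=r.x;print("press",q,f(q).reshape(-1,2).round(1).tolist())
for nm,p in(("pin",(-.015,0,.07)),("hinge",(q[3],0,.08)),("barL",(q[3]-.1,.03,.08)),("barR",(q[3]-.1,-.03,.08))):print(nm,np.round(P(*q[:3],p),4))
o=[("top",T(705,297),(0,0,.076)),("top",T(633,574),(-.138,0,.044)),("scene",S(687,297),(0,0,.076)),("scene",S(674,455),(0,0,.0)),("scene",S(428,468),(-.138,0,.038))]
g=lambda q:np.concatenate([proj(C[n],P(*q,X))-uv for n,uv,X in o])
r=least_squares(g,[.55,-.2,-.2],loss='soft_l1');print("mallet",r.x,g(r.x).reshape(-1,2).round(1).tolist(),"grip",P(*r.x,(-.055,0,.038)))
for n,uv,z in(("cup",(190,230),.032),("cutter",(256,250),.012),("bowl",(184,173),.06)):
    print(n,least_squares(lambda q:proj(C["top"],[q[0],q[1],z])-uv,[.5,0]).x.round(3))
E
```

```text
press [ 0.60440083 -0.00937383 -0.42198788  0.04043712] [[-1.0, -1.2], [1.1, -1.2], [0.0, 0.4], [-1.0, -0.4], [-1.9, -0.9], [-1.6, 0.9], [0.8, -0.0], [0.1, 0.3], [0.2, 2.5], [0.1, 2.0], [0.4, 2.3]]
pin [ 0.5907 -0.0032  0.07  ]
hinge [ 0.6413 -0.0259  0.08  ]
barL [0.5624 0.0424 0.08  ]
barR [ 0.5378 -0.0123  0.08  ]
mallet [ 0.55711226 -0.25890713 -0.2499029 ] [[0.9, -1.6], [0.4, -0.9], [-0.1, -0.4], [-0.8, 0.9], [-1.0, 1.3]] grip [np.float64(0.5038207550053746), np.float64(-0.24530508502705295), 0.038]
cup [0.449 0.209]
cutter [0.399 0.047]
bowl [0.587 0.22 ]
```

```bash
cat >> h.py <<'E'
from scipy.spatial.transform import Rotation as Ro
def go(x,y,z,yaw):
    "shift (cm) and turn (deg) in tool axes to TCP (x,y,z), pointing down, tool y at world angle yaw"
    from station import observe
    s=observe();R=Ro.from_quat(s["tcp_rot"])
    c,n=np.cos(yaw),np.sin(yaw)
    G=Ro.from_matrix(np.array([[-n,c,0],[c,n,0],[0,0,-1]]).T) if 0 else Ro.from_matrix(np.column_stack([[-n,c,0],[c,n,0],[0,0,-1]]))
    print("shift",(100*R.inv().apply(np.array([x,y,z])-s["eef_pos"])).round(2),"turn",np.degrees((R.inv()*G).as_rotvec()).round(1),
     "rows",np.linalg.norm(np.array([x,y,z])-s["eef_pos"])/.0417,"q",np.round(s["joints"],2),"t",s["clock"])
E
python3 -c "
from h import *
go(.538,-.012,.17,-.42)"
```

```text
shift [-51.9  -45.73   6.93] turn [-0.   0.1 97.5] rows 16.67165105992959 q [ 1.28  0.31 -0.05  1.21 -0.    1.57] t 0.2
```

>>> arm_command(moves=[0, -51.9, -45.7, 6.9, 0, 0, 97.5, 0, -51.9, -45.7, 6.9, 0, 0, 97.5, 0, -51.9, -45.7, 6.9, 0, 0, 97.5, 0, -51.9, -45.7, 6.9, 0, 0, 97.5, 0, -51.9, -45.7, 6.9, 0, 0, 97.5, 0, -51.9, -45.7, 6.9, 0, 0, 97.5, 0, -51.9, -45.7, 6.9, 0, 0, 97.5, 0, -51.9, -45.7, 6.9, 0, 0, 97.5], newtons=30)

```text
clock: 0.87
eef_pos: [0.3479, 0.292, 0.2061]
tcp_rot: [0.603, 0.797, 0.0, 0.0]
ft_force: [1.0, 0.9, -0.4]
opening: 0.0428
gripper_force: 0.0
```

```bash
python3 -c "
from h import *
go(.538,-.012,.17,-.42)"
```

```text
shift [-34.42  10.03   3.61] turn [ 0.  -0.  39.8] rows 8.641801397219927 q [ 0.7   0.06 -0.44  1.08 -0.    1.99] t 0.8667
```

>>> arm_command(moves=[0, -34.4, 10, 3.6, 0, 0, 39.8, 0, -34.4, 10, 3.6, 0, 0, 39.8, 0, -34.4, 10, 3.6, 0, 0, 39.8, 0, -34.4, 10, 3.6, 0, 0, 39.8, 0, -34.4, 10, 3.6, 0, 0, 39.8, 0, -34.4, 10, 3.6, 0, 0, 39.8, 0, -34.4, 10, 3.6, 0, 0, 39.8, 0, -34.4, 10, 3.6, 0, 0, 39.8])

```text
clock: 1.53
eef_pos: [0.5253, 0.0114, 0.1727]
tcp_rot: [0.837, 0.547, 0.0, -0.0]
ft_force: [0.9, 0.4, -0.2]
opening: 0.0426
gripper_force: 0.0
```

```bash
python3 - <<'E'
from h import *
from station import *
import cv2
go(.538,-.012,.17,-.42)
s=observe();i=get_image("wrist");print(s["eef_pos"])
f=np.ascontiguousarray(i["frame"][:,:,::-1])
M=np.linalg.inv(i["tool_from_camera"]);R=Ro.from_quat(s["tcp_rot"])
def W(X):
    p=M@np.r_[R.inv().apply(np.array(X)-s["eef_pos"]),1];return (round(i["fx"]*p[0]/p[2]+i["cx"]),round(i["fy"]*p[1]/p[2]+i["cy"]))
q=[.6044,-.0094,-.422]
h=.0404
for p,c in(((h-.1,.03,.087),(0,0,255)),((h-.1,-.03,.087),(0,255,0)),((h-.1,.052,.08),(255,0,0)),((h-.1,-.052,.08),(255,0,0)),((-.067,-.052,.014),(255,0,255)),((-.067,.052,.014),(255,0,255)),((h,0,.093),(0,255,255))):
    u=W(P(*q,p));print(p,u);cv2.drawMarker(f,u,c,cv2.MARKER_CROSS,10)
cv2.imwrite("pics/w1.png",f)
E
```

```text
shift [-1.63  2.1   0.27] turn [ 0.  -0.   0.3] rows 0.641207403956554 q [ 0.02  0.21 -0.34  1.02  0.    2.01] t 1.5333
[0.52531268 0.01138046 0.17270652]
(-0.05960000000000001, 0.03, 0.087) (318, 154)
(-0.05960000000000001, -0.03, 0.087) (314, 235)
(-0.05960000000000001, 0.052, 0.08) (318, 120)
(-0.05960000000000001, -0.052, 0.08) (313, 257)
(-0.067, -0.052, 0.014) (300, 224)
(-0.067, 0.052, 0.014) (302, 113)
(0.0404, 0, 0.093) (461, 200)
```

View pics/w1.png

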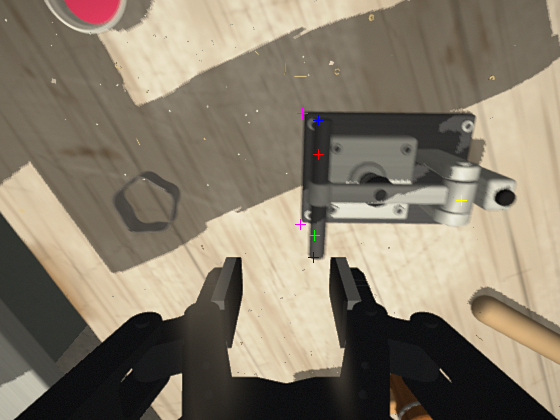

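The wrist view confirms the fit. The projected bar points, (318,154) and (314,235), lie on the bar, and the hinge marker is on the barrel. I'll hover and then descend on the right half.

>>> arm_command(moves=[0, -1.6, 2.1, 0.3, 0, 0, 0.3, 0, -1.6, 2.1, 0.3, 0, 0, 0.3, 0, -1.6, 2.1, 0.3, 0, 0, 0.3, 0, -1.6, 2.1, 0.3, 0, 0, 0.3])

```text
clock: 1.92
eef_pos: [0.5369, -0.0092, 0.1697]
tcp_rot: [0.839, 0.545, -0.0, -0.0]
ft_force: [-0.5, -0.1, -0.2]
opening: 0.0427
gripper_force: 0.0
```

```bash
python3 -c "
from h import *
go(.538,-.012,.069,-.42)"
```

```text
shift [-0.21  0.23 10.07] turn [-0.1 -0.   0.1] rows 2.4153871966752005 q [-0.02  0.24 -0.31  1.02  0.    1.97] t 1.9167
```

>>> arm_command(moves=[0, -0.2, 0.2, 4, 0, 0, 0, 0, -0.2, 0.2, 7.5, 0, 0, 0, 0, -0.2, 0.2, 10, 0, 0, 0, 0, -0.2, 0.2, 10, 0, 0, 0, 0, -0.2, 0.2, 10, 0, 0, 0, -1, -0.2, 0.2, 10, 0, 0, 0, -1, -0.2, 0.2, 10, 0, 0, 0, -1, -0.2, 0.2, 10, 0, 0, 0], newtons=30)

```text
clock: 2.58
eef_pos: [0.5401, -0.0119, 0.0721]
tcp_rot: [0.839, 0.545, 0.002, 0.001]
ft_force: [-1.0, 0.1, 5.1]
opening: 0.0121
gripper_force: 29.2
```

>>> arm_command(moves=[-1, 0, 0, 0, 0, 0, 0, -1, 0, 0, 0, 0, 0, 0, -1, 0, 0, 0, 0, 0, 0])

```text
clock: 2.83
eef_pos: [0.5401, -0.0119, 0.0721]
tcp_rot: [0.839, 0.545, 0.002, 0.001]
ft_force: [-1.3, 1.3, 8.0]
opening: 0.0121
gripper_force: 29.3
```

>>> arm_command(moves=[-1, 0, 0.2, -2.2, 0, 0, 0, -1, 0, 0.8, -4.1, 0, 0, 0, -1, 0, 1.75, -5.8, 0, 0, 0, -1, 0, 3.0, -7.3, 0, 0, 0, -1, 0, 4.6, -8.5, 0, 0, 0, -1, 0, 6.4, -9.4, 0, 0, 0, -1, 0, 8.3, -9.9, 0, 0, 0, -1, 0, 10.3, -10.1, 0, 0, 0])

```text
clock: 3.5
eef_pos: [0.6333, -0.0542, 0.1737]
tcp_rot: [0.839, 0.545, 0.001, 0.0]
ft_force: [-1.1, 1.7, -4.5]
opening: 0.0115
gripper_force: 30.5
```

```bash
python3 -c "
from h import *
go(*P(.6044,-.0094,-.422,(.0404+.0737,-.03,.069+.0675)),-.42)"
```

```text
shift [-0.12  6.94  3.73] turn [ 0.1 -0.1  0.1] rows 1.8893188724914778 q [-0.09  0.41 -0.06  1.1   0.    1.9 ] t 3.5
```

>>> arm_command(moves=[-1, 0, 2.0, 0.25, 0, 0, 0, -1, 0, 3.9, 0.9, 0, 0, 0, -1, 0, 5.6, 1.9, 0, 0, 0, -1, 0, 7.0, 3.2, 0, 0, 0, -1, 0, 7.0, 3.2, 0, 0, 0, 0.5, 0, 7.0, 3.2, 0, 0, 0, 0.5, 0, 7.0, 3.2, 0, 0, 0, 0.5, 0, 7.0, 3.2, 0, 0, 0])

```text
clock: 4.17
eef_pos: [0.6961, -0.0825, 0.1394]
tcp_rot: [0.839, 0.545, -0.0, -0.0]
ft_force: [-0.4, 0.1, -0.5]
opening: 0.0476
gripper_force: 0.0
```

>>> arm_command(moves=[0.5, 0, 0, -2, 0, 0, 0, 0.5, 0, 0, -4, 0, 0, 0, 0.5, 0, 0, -7, 0, 0, 0, 0.5, 0, 0, -7, 0, 0, 0])

```text
clock: 4.5
eef_pos: [0.6986, -0.0826, 0.2158]
tcp_rot: [0.839, 0.545, 0.003, 0.003]
ft_force: [1.2, 0.7, 1.4]
opening: 0.0638
gripper_force: 0.0
```

```bash
python3 - <<'E'
from h import *
import cv2
C=cams()
a=C["top"]["frame"][125:245,240:400,::-1];b=C["scene"]["frame"][150:270,240:400,::-1]
f=np.hstack([cv2.resize(x,None,fx=2.5,fy=2.5,interpolation=cv2.INTER_CUBIC) for x in(a,b)])
cv2.imwrite("pics/k1.png",f)
yaw=-.25
go(.5038,-.2453,.16,yaw+np.pi/2);go(.5038,-.2453,.16,yaw-np.pi/2)
E
```

```text
shift [-22.75 -11.07   5.06] turn [  0.2   0.1 -99.7] rows 6.186655541121006 q [-0.12  0.52  0.19  1.24  0.    1.87] t 4.6
shift [-22.75 -11.07   5.06] turn [ 0.1 -0.2 80.3] rows 6.186655541121006 q [-0.12  0.52  0.19  1.24  0.    1.87] t 4.6
```

View pics/k1.png

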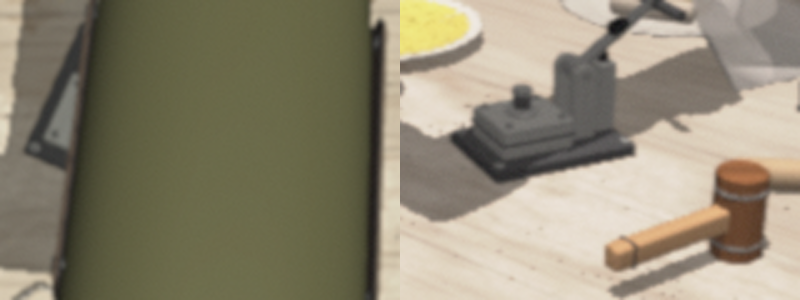

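The scene view shows the lever leaning back against its stop (top right of the press) and the pin standing free. Next is the mallet.

>>> arm_command(moves=[0, -22.7, -11.1, 5.1, 0, 0, -99.7, 0, -22.7, -11.1, 5.1, 0, 0, -99.7, 0, -22.7, -11.1, 5.1, 0, 0, -99.7, 0, -22.7, -11.1, 5.1, 0, 0, -99.7, 0, -22.7, -11.1, 5.1, 0, 0, -99.7, 0, -22.7, -11.1, 5.1, 0, 0, -99.7, 0, -22.7, -11.1, 5.1, 0, 0, -99.7, 0, -22.7, -11.1, 5.1, 0, 0, -99.7])

```text
clock: 5.27
eef_pos: [0.4983, -0.2457, 0.1561]
tcp_rot: [0.476, 0.879, -0.0, -0.002]
ft_force: [0.3, 0.8, 0.2]
opening: 0.0426
gripper_force: 0.0
```

```bash
python3 -c "
from h import *
go(.5038,-.2453,.16,-.25+np.pi/2)"
```

```text
shift [-0.26  0.48 -0.4 ] turn [ -0.1  -0.3 -42.5] rows 0.1630467677361665 q [-0.46  0.28 -0.28  1.01 -0.    0.53] t 5.2667
```

>>> arm_command(moves=[0, 0, 0, 0, 0, 0, -42.5, 0, 0, 0, 0, 0, 0, -42.5, 0, 0, 0, 0, 0, 0, -42.5, 0, 0, 0, 0, 0, 0, -42.5, 0, 0, 0, 0, 0, 0, -42.5, 0, 0, 0, 0, 0, 0, -42.5, 0, 0, 0, 0, 0, 0, -42.5, 0, 0, 0, 0, 0, 0, -42.5])

```text
clock: 5.93
eef_pos: [0.5019, -0.2443, 0.1571]
tcp_rot: [0.128, 0.992, 0.0, -0.001]
ft_force: [0.8, 0.5, -0.5]
opening: 0.0427
gripper_force: 0.0
```

```bash
python3 - <<'E'
from h import *
from station import *
import cv2
go(.5038,-.2453,.027,-.25+np.pi/2)
s=observe();i=get_image("wrist")
f=np.ascontiguousarray(i["frame"][:,:,::-1])
M=np.linalg.inv(i["tool_from_camera"]);R=Ro.from_quat(s["tcp_rot"])
def W(X):
    p=M@np.r_[R.inv().apply(np.array(X)-s["eef_pos"]),1];return (round(i["fx"]*p[0]/p[2]+i["cx"]),round(i["fy"]*p[1]/p[2]+i["cy"]))
q=[.5571,-.2589,-.25]
for p,c in(((0,0,.076),(0,0,255)),((-.055,0,.0485),(0,255,0)),((-.138,0,.0485),(255,0,0)),((-.03,.009,.0485),(255,0,0)),((-.03,-.009,.0485),(255,0,0))):
    u=W(P(*q,p));print(p,u);cv2.drawMarker(f,u,c,cv2.MARKER_CROSS,10)
cv2.imwrite("pics/w2.png",f)
E
```

```text
shift [-0.23 -0.05 13.01] turn [ 0.  -0.1 -0.3] rows 3.1203302880940416 q [-0.45  0.28 -0.28  1.01  0.   -0.2 ] t 5.9333
(0, 0, 0.076) (285, 286)
(-0.055, 0, 0.0485) (285, 207)
(-0.138, 0, 0.0485) (284, 96)
(-0.03, 0.009, 0.0485) (296, 235)
(-0.03, -0.009, 0.0485) (274, 235)
```

View pics/w2.png

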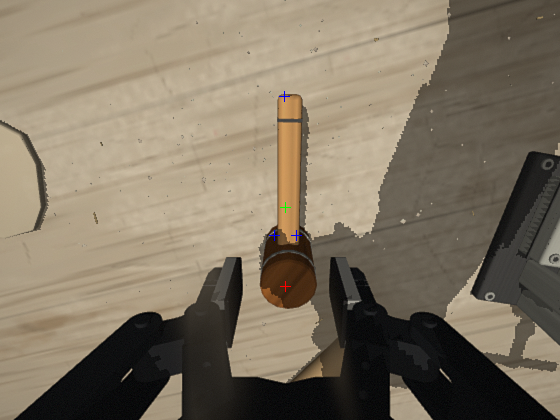

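The handle centre appears at column 289, against 285 predicted, so the mallet is about 3 mm further toward +y. I'll correct for that, descend and grip.

>>> arm_command(moves=[0, -0.2, 0.25, 4, 0, 0, 0, 0, -0.2, 0.25, 8, 0, 0, 0, 0, -0.2, 0.25, 11, 0, 0, 0, 0, -0.2, 0.25, 13, 0, 0, 0, 0, -0.2, 0.25, 13, 0, 0, 0, -1, -0.2, 0.25, 13, 0, 0, 0, -1, -0.2, 0.25, 13, 0, 0, 0, -1, -0.2, 0.25, 13, 0, 0, 0], newtons=110)

```text
clock: 6.65
eef_pos: [0.5065, -0.2435, 0.0297]
tcp_rot: [0.126, 0.992, -0.0, 0.001]
ft_force: [-0.7, 0.1, -3.1]
opening: 0.0163
gripper_force: 107.3
```

>>> arm_command(moves=[-1, 0, 0, 0, 0, 0, 0, -1, 0, 0, 0, 0, 0, 0, -1, 0, 0, 0, 0, 0, 0])

```text
clock: 6.9
eef_pos: [0.5063, -0.2435, 0.0294]
tcp_rot: [0.126, 0.992, -0.0, 0.001]
ft_force: [-1.7, 0.4, 7.0]
opening: 0.0161
gripper_force: 108.3
```

>>> arm_command(moves=[-1, 0, 0, -3, 0, 0, 0, -1, 0, 0, -6, 0, 0, 0, -1, 0, 0, -10, 0, 0, 0, -1, 0, 0, -14, 0, 0, 0, -1, 0, 0, -14, 0, 0, 0])

```text
clock: 7.32
eef_pos: [0.5096, -0.2449, 0.1762]
tcp_rot: [0.126, 0.992, -0.002, 0.006]
ft_force: [2.5, -0.5, -2.1]
opening: 0.0165
gripper_force: 108.3
```

```bash
python3 -c "
from h import *
go(.5394,.0100,.165,1.318)"
```

```text
shift [ 3.5  25.43  1.02] turn [-0.1  0.7  0. ] rows 6.161446450059818 q [-0.45  0.27 -0.25  1.04  0.   -0.2 ] t 7.3167
```

>>> arm_command(moves=[-1, 3.5, 25.4, 1, 0, 0, 0, -1, 3.5, 25.4, 1, 0, 0, 0, -1, 3.5, 25.4, 1, 0, 0, 0, -1, 3.5, 25.4, 1, 0, 0, 0, -1, 3.5, 25.4, 1, 0, 0, 0, -1, 3.5, 25.4, 1, 0, 0, 0, -1, 3.5, 25.4, 1, 0, 0, 0, -1, 3.5, 25.4, 1, 0, 0, 0])

```text
clock: 7.98
eef_pos: [0.5346, 0.0146, 0.1573]
tcp_rot: [0.124, 0.992, 0.0, -0.0]
ft_force: [-0.4, -0.4, -2.9]
opening: 0.0163
gripper_force: 108.7
```

```bash
python3 - <<'E'
from h import *
import cv2
go(.5394,.0100,.1154,1.318)
b=cams()["scene"]["frame"][130:240,230:360,::-1]
cv2.imwrite("pics/s2.png",cv2.resize(b,None,fx=5,fy=5,interpolation=cv2.INTER_CUBIC))
E
```

```text
shift [-0.58 -0.33  4.19] turn [ 0.  -0.   0.3] rows 1.0170842654469239 q [ 0.03  0.24 -0.34  0.99  0.    0.27] t 7.9833
```

View pics/s2.png

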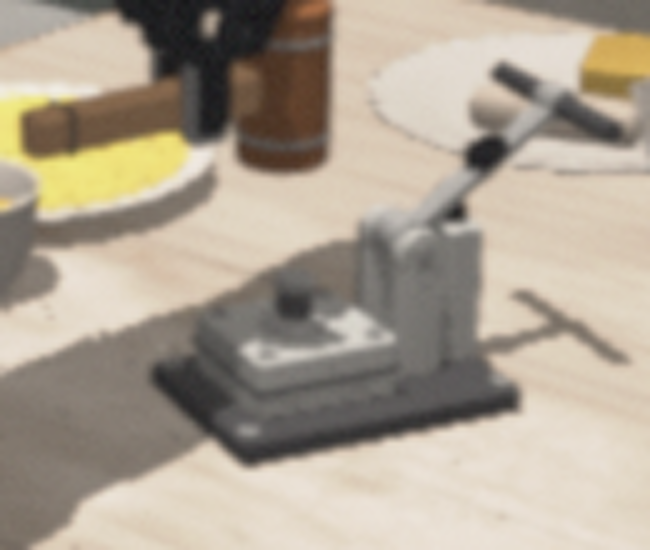

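The scene picture shows the mallet level, its face centre at (283,160) above the pin at (295,280), and the lever thrown back. Now the blow.

>>> arm_command(moves=[-1, -0.6, -0.3, 2, 0, 0, 0, -1, -0.6, -0.3, 3.2, 0, 0, 0, -1, -0.6, -0.3, 3.2, 0, 0, 0, -1, -0.6, -0.3, 5.3, 0, 0, 0, -1, -0.6, -0.3, 7.4, 0, 0, 0, -1, -0.6, -0.3, 7.4, 0, 0, 0])

```text
clock: 8.58
eef_pos: [0.5402, 0.0059, 0.0829]
tcp_rot: [0.127, 0.992, -0.0, 0.0]
ft_force: [1.6, 0.1, -2.8]
opening: 0.0162
gripper_force: 110.3
```

```bash
python3 -c "
from h import *
go(.5394,.0100,.0854,1.318)"
```

```text
shift [ 0.18  0.37 -0.25] turn [-0.   0.  -0.1] rows 0.11590228267590323 q [ 0.01  0.32 -0.42  0.83 -0.    0.27] t 8.5833
```

>>> arm_command(moves=[-1, 0, 0, 0, 0, 0, 0, -1, 0, 0, 0, 0, 0, 0])

```text
clock: 8.75
eef_pos: [0.5399, 0.0064, 0.0844]
tcp_rot: [0.127, 0.992, -0.0, -0.0]
ft_force: [0.5, 0.0, -3.0]
opening: 0.0164
gripper_force: 110.4
```

```bash
python3 - <<'E'
from h import *
import cv2
go(.5394,.0100,.0854,1.318)
b=cams()["scene"]["frame"][130:240,230:360,::-1]
cv2.imwrite("pics/s3.png",cv2.resize(b,None,fx=5,fy=5,interpolation=cv2.INTER_CUBIC))
E
```

```text
shift [ 0.14  0.34 -0.1 ] turn [-0.  -0.  -0.1] rows 0.09128961108775695 q [ 0.01  0.32 -0.42  0.84 -0.    0.27] t 8.75
```

View pics/s3.png

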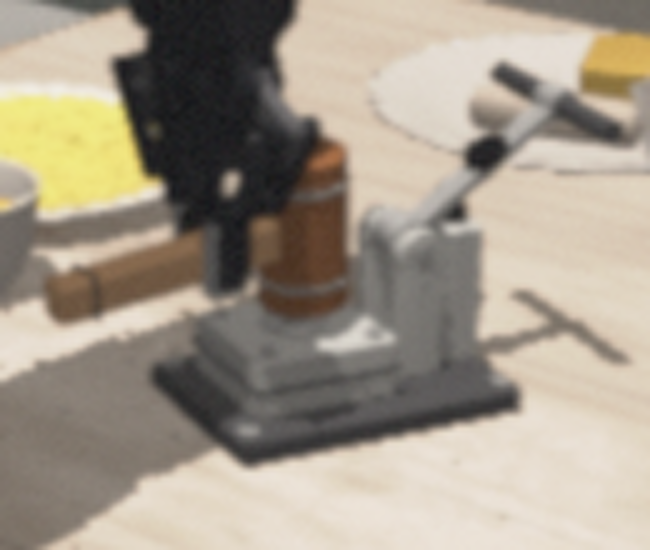

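The mallet face covers the pin at about home height and the force reads only the mallet's weight. A second, slightly deeper blow will make sure.

>>> arm_command(moves=[-1, 0.1, 0.2, -3.5, 0, 0, 0, -1, 0.1, 0.2, -3.5, 0, 0, 0, -1, 0.1, 0.2, -3.5, 0, 0, 0, -1, 0.1, 0.2, -1.5, 0, 0, 0, -1, 0.1, 0.2, 0.5, 0, 0, 0, -1, 0.1, 0.2, 0.5, 0, 0, 0, -1, 0.1, 0.2, 0.5, 0, 0, 0])

```text
clock: 9.43
eef_pos: [0.5381, 0.0094, 0.0777]
tcp_rot: [0.126, 0.992, -0.0, -0.001]
ft_force: [-0.1, -0.0, -2.9]
opening: 0.016
gripper_force: 114.4
```

>>> arm_command(moves=[-1, 0, 0, 0, 0, 0, 0])

```text
clock: 9.52
eef_pos: [0.5391, 0.0095, 0.0786]
tcp_rot: [0.126, 0.992, -0.0, -0.0]
ft_force: [-0.3, 0.1, -4.4]
opening: 0.0164
gripper_force: 114.4
```

>>> arm_command(moves=[-1, 0, 0, -3, 0, 0, 0, -1, 0, 0, -6, 0, 0, 0, -1, 0, 0, -9, 0, 0, 0, -1, 0, 0, -9, 0, 0, 0, -1, 0, 0, -9, 0, 0, 0])

```text
clock: 9.93
eef_pos: [0.5414, 0.0095, 0.1712]
tcp_rot: [0.126, 0.992, 0.0, 0.002]
ft_force: [-0.2, 0.5, -3.2]
opening: 0.0162
gripper_force: 114.5
```

```bash
python3 - <<'E'
from h import *
import cv2
go(.5394,.0100,.0854,1.318)
b=cams()["scene"]["frame"][130:240,230:360,::-1]
cv2.imwrite("pics/s4.png",cv2.resize(b,None,fx=5,fy=5,interpolation=cv2.INTER_CUBIC))
E
```

```text
shift [ 0.25 -0.02  8.58] turn [0.1 0.3 0. ] rows 2.058272724135222 q [ 0.02  0.24 -0.31  1.02 -0.    0.27] t 9.9333
```

View pics/s4.png

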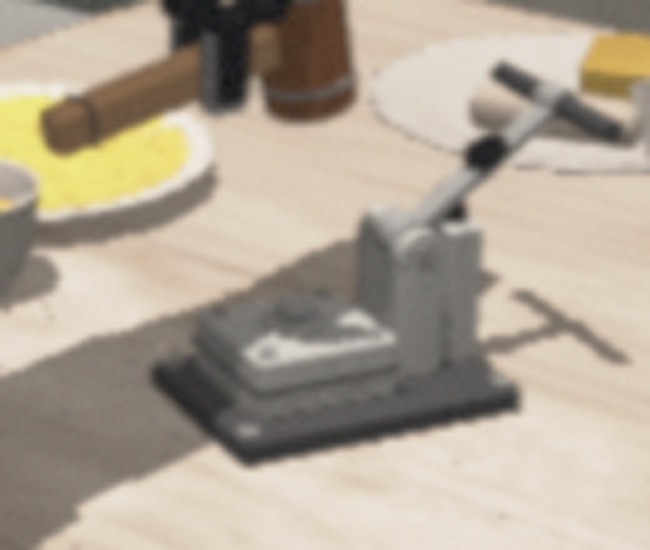

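The pin head now sits about 28 crop px (5.6 image px) lower, roughly 14 mm, so it is home. The mallet was tilted head-up in the grip by the hard stop. I'll estimate the tilt from those pixels.

```bash
python3 - <<'E'
from h import *
C=cams()["scene"]
px=lambda u,v:np.array((230+(u+.5)/5-.5,130+(v+.5)/5-.5))
yaw=-.253
def pt(a,dx,dz,x,z):  # mallet coords rel. pivot
    X=x+dx;Z=z
    xr=X*np.cos(a)-Z*np.sin(a);zr=X*np.sin(a)+Z*np.cos(a)
    return P(.5414,.0095,yaw,(xr,0,zr+.1798+dz))
o=[(px(62,130),-.138+.053,0),(px(311,92),.053,-.038)]
f=lambda q:np.concatenate([proj(C,pt(q[0],q[1],q[2],x,z))-uv for uv,x,z in o])
r=least_squares(f,[.1,0,0],x_scale=[.1,.01,.01]);print(r.x,f(r.x),np.degrees(r.x[0]))
o2=[(px(45,135),-.085,0),(px(283,155),.053,-.038)]
go(.5060,-.2435,.171,1.318)
# check pin-head centroid shift: darkness compare with the earlier picture
E
```

```text
[0.20100064 0.00488954 0.00436897] [-1.30730935 -0.05738061  1.50738402  0.12285101] 11.516488358767173
shift [ -3.2  -25.31  -0.35] turn [-0.  -0.1  0. ] rows 6.117279655103629 q [ 0.02  0.24 -0.31  1.02  0.    0.27] t 10.1333
```

```bash
python3 - <<'E'
from h import *
import cv2
C=cams()["scene"]
for z in(.07,.067,.056):print(z,(proj(C,P(.6044,-.0094,-.422,(-.015,0,z)))-[230,130])*5)
a=cv2.imread("pics/s2.png",0);b=cv2.imread("pics/s4.png",0);d=cv2.imread("pics/scene0.png",0)
for n,g in(("s2",a),("s4",b)):
    print(n,[int(v) for v in g[255:345:4,293]])
t=a[268:300,274:314]
r=cv2.matchTemplate(b[255:345,260:330],t,cv2.TM_CCOEFF_NORMED);m=cv2.minMaxLoc(r);print("dy",m[3][1]+255-268,"dx",m[3][0]+260-274,m[1])
E
```

```text
0.07 [289.3023679  275.30991649]
0.067 [289.16898753 281.21560193]
0.056 [288.68214107 302.77171345]
s2 [166, 131, 114, 112, 109, 109, 106, 100, 91, 84, 69, 56, 52, 53, 53, 61, 80, 98, 107, 111, 109, 112, 129]
s4 [202, 181, 153, 127, 115, 109, 108, 106, 106, 108, 112, 110, 107, 108, 103, 93, 86, 91, 103, 111, 129, 164, 201]
dy 22 dx -1 0.9255097508430481
```

The pixel shift alone leaves 1–3 mm of uncertainty, so I'll level the mallet (tool pitch +9°) and strike once more.

>>> arm_command(moves=[-1, 0.2, 0, 2, 0, 5, 0, -1, 0.2, 0, 4.5, 0, 9, 0, -1, 0.2, 0, 4.5, 0, 9, 0, -1, 0.2, 0, 4.5, 0, 9, 0, -1, 0.2, 0, 7, 0, 9, 0, -1, 0.2, 0, 9.2, 0, 9, 0, -1, 0.2, 0, 9.2, 0, 9, 0], newtons=120)

```text
clock: 10.82
eef_pos: [0.5356, 0.0104, 0.0761]
tcp_rot: [0.125, 0.989, 0.01, -0.078]
ft_force: [0.3, 0.3, -3.4]
opening: 0.0159
gripper_force: 125.2
```

>>> arm_command(moves=[-1, 0, 0, 0, 0, 0, 0])

```text
clock: 10.9
eef_pos: [0.5373, 0.0102, 0.0781]
tcp_rot: [0.125, 0.989, 0.01, -0.077]
ft_force: [0.9, -0.7, -3.1]
opening: 0.016
gripper_force: 125.1
```

>>> arm_command(moves=[-1, 0, 0, -3, 0, 0, 0, -1, 0, 0, -6, 0, 0, 0, -1, 0, 0, -9, 0, 0, 0, -1, 0, 0, -9, 0, 0, 0, -1, 0, 0, -9, 0, 0, 0])

```text
clock: 11.32
eef_pos: [0.5537, 0.0065, 0.1697]
tcp_rot: [0.126, 0.989, 0.01, -0.074]
ft_force: [-0.6, 0.1, -3.6]
opening: 0.0161
gripper_force: 125.0
```

```bash
cat > tilt.py <<'E'
from h import *
import cv2
from station import *
s=observe();C=cams()["scene"];F=C["frame"][:,:,::-1]
b=cv2.resize(F[130:240,230:360],None,fx=5,fy=5,interpolation=cv2.INTER_CUBIC);g=cv2.cvtColor(b,cv2.COLOR_BGR2GRAY)
a=cv2.imread("pics/s4.png",0)
for sl in((slice(285,335),slice(265,322)),(slice(290,330),slice(276,312))):
    t=a[sl];y0,x0=sl[0].start,sl[1].start
    r=cv2.matchTemplate(g[y0-15:sl[0].stop+15,x0-10:sl[1].stop+10],t,cv2.TM_CCOEFF_NORMED);m=cv2.minMaxLoc(r);print("pin dy",m[3][1]-15,"dx",m[3][0]-10,m[1])
print([int(v) for v in g[255:345:4,293]])
# mallet colour mask (brown: hue 5-17, saturated)
H=cv2.cvtColor(np.ascontiguousarray(F),cv2.COLOR_BGR2HSV)
M=((H[...,0]<16)&(H[...,1]>110)&(H[...,2]>30)).astype(np.uint8)
M[:, :200]=0;M[:110]=0;M[200:]=0;M[:,330:]=0
n,l,st,ce=cv2.connectedComponentsWithStats(M);
for k in np.argsort(-st[1:,4])[:3]+1: print(st[k],ce[k].round(1))
np.save("mask.npy",M);print(s["eef_pos"].round(4) if hasattr(s["eef_pos"],'round') else s["eef_pos"])
for r in range(118,180,3):print(r,''.join('#' if v else '.' for v in M[r,228:312]))
E
python3 tilt.py
```

```text
pin dy -2 dx -1 0.406719446182251
pin dy -2 dx -4 0.8258833885192871
[208, 205, 205, 206, 195, 156, 119, 106, 106, 107, 110, 109, 106, 107, 102, 92, 86, 94, 116, 136, 151, 179, 209]
[288 129  16  18 195] [296.2 138.9]
[289 148  15   5  31] [296.5 150.4]
[300 123   2   2   3] [300.3 123.3]
[0.5537 0.0065 0.1697]
118 ....................................................................................
121 ....................................................................................
124 ........................................................................#...........
127 ....................................................................................
130 .....................................................................#####..........
133 ..................................................................#########.........
136 ..............................................................#############.........
139 ..............................................................#############.........
142 ..............................................................#########
[... 381 characters left out ...]
.............................................................................
160 ....................................................................................
163 ....................................................................................
166 ....................................................................................
169 ....................................................................................
172 ....................................................................................
175 ....................................................................................
178 ....................................................................................
```

The pin profile hasn't changed since the previous blow, so it is at its stop. Next I'll measure the mallet's present tilt numerically from the handle butt.

```bash
python3 - <<'E'
from h import *
import cv2
from station import *
s=observe();C=cams()["scene"];F=C["frame"][:,:,::-1].astype(int)
d=cv2.imread("pics/scene0.png").astype(int)
D=np.abs(F-d).max(2)
for r in range(126,178,2):print(r,''.join('#' if v>30 else '.' for v in D[r,215:320]))
R=Ro.from_quat(s["tcp_rot"]);up=-R.as_matrix()[:,2]
piv=np.array(s["eef_pos"])+.0086*up
for a in(-.05,0,.1,.2,.3):
    f=lambda x,z:proj(C,P(piv[0],piv[1],-.253,(x*np.cos(a)-z*np.sin(a),0,piv[2]+x*np.sin(a)+z*np.cos(a)))).round(1)
    print(a,"butt",f(-.085,0),"butt top",f(-.085,.0105),"butt bot",f(-.085,-.0105),"face",f(.053,-.038),"top",f(.053,.038))
E
```

```text
126 .................................................#######################################.................
128 .................................................#######################################.................
130 ....................................................#####################################................
132 ....................................................#####################################................
134 .....................................................####################################................
136 .....................................................####################################................
138 .....................................................####################################................
140 .....................................................#####################################...............
142 ...................................................#######################################...............
144 ..............................................############################################...............

[... 1589 characters left out ...]
..####....................................#####........####.
176 .............................................#########.................................#####.............
-0.05 butt [242.7 150.3] butt top [242.9 145.5] butt bot [242.6 155. ] face [292.5 158.3] top [294.7 126.1]
0 butt [242.7 152.2] butt top [242.6 147.5] butt bot [242.8 156.8] face [293.2 157.1] top [294.1 125.1]
0.1 butt [242.9 155.9] butt top [242.5 151.4] butt bot [243.4 160.4] face [294.5 154.5] top [292.7 123.2]
0.2 butt [243.5 159.5] butt top [242.6 155.1] butt bot [244.3 163.8] face [295.6 151.9] top [291.2 121.4]
0.3 butt [244.3 162.9] butt top [243.1 158.8] butt bot [245.6 167. ] face [296.5 149.2] top [289.4 119.9]
```

```bash
cat >> h.py <<'E'
def go2(x,y,z,yaw,pitch):
    from station import observe
    s=observe();R=Ro.from_quat(s["tcp_rot"]);c,n=np.cos(yaw),np.sin(yaw)
    G=Ro.from_matrix(np.column_stack([[-n,c,0],[c,n,0],[0,0,-1]]))*Ro.from_euler('y',pitch,degrees=True)
    print("shift",(100*R.inv().apply(np.array([x,y,z])-s["eef_pos"])).round(2),"turn",np.degrees((R.inv()*G).as_rotvec()).round(1),"down 1cm =",R.inv().apply([0,0,-1]).round(3),"pos",np.round(s["eef_pos"],4),"t",s["clock"])
E
python3 -c "
from h import *
go2(.506,-.2435,.16,1.318,13)"
```

```text
shift [ -2.03 -25.32   0.2 ] turn [-0.   3.9  0. ] down 1cm = [-0.158  0.     0.988] pos [0.5502 0.0065 0.1651] t 11.5167
```

>>> arm_command(moves=[-1, -2, -25.3, 0.2, 0, 3.9, 0, -1, -2, -25.3, 0.2, 0, 3.9, 0, -1, -2, -25.3, 0.2, 0, 3.9, 0, -1, -2, -25.3, 0.2, 0, 3.9, 0, -1, -2, -25.3, 0.2, 0, 3.9, 0, -1, -2, -25.3, 0.2, 0, 3.9, 0, -1, -2, -25.3, 0.2, 0, 3.9, 0, -1, -2, -25.3, 0.2, 0, 3.9, 0])

```text
clock: 12.18
eef_pos: [0.5053, -0.2454, 0.1593]
tcp_rot: [0.127, 0.985, 0.015, -0.112]
ft_force: [0.4, -0.2, -2.6]
opening: 0.0161
gripper_force: 124.9
```

```bash
python3 -c "
from h import *
go2(.506,-.2435,.045,1.318,13)"
```

```text
shift [-2.59  0.2  11.13] turn [ 0.1 -0.  -0.2] down 1cm = [-0.225 -0.     0.974] pos [ 0.5053 -0.2454  0.1593] t 12.1833
```

>>> arm_command(moves=[-1, -0.7, 0, 3, 0, 0, 0, -1, -1.4, 0, 6, 0, 0, 0, -1, -2.1, 0, 9, 0, 0, 0, -1, -2.6, 0, 11.1, 0, 0, 0, -1, -2.6, 0, 11.1, 0, 0, 0, -1, -2.6, 0, 11.1, 0, 0, 0])

```text
clock: 12.68
eef_pos: [0.5061, -0.2414, 0.0456]
tcp_rot: [0.124, 0.986, 0.015, -0.113]
ft_force: [0.6, -0.4, -2.7]
opening: 0.0159
gripper_force: 124.8
```

>>> arm_command(moves=[-1, -0.1, 0, 0.4, 0, 0, 0, -1, -0.2, 0, 0.7, 0, 0, 0, -1, -0.2, 0, 0.7, 0, 0, 0, -1, -0.2, 0, 0.7, 0, 0, 0])

```text
clock: 13.02
eef_pos: [0.5084, -0.2437, 0.0403]
tcp_rot: [0.125, 0.986, 0.014, -0.111]
ft_force: [-0.7, -0.5, -2.6]
opening: 0.0163
gripper_force: 124.8
```

>>> arm_command(moves=[-1, -0.1, 0, 0.4, 0, 0, 0, -1, -0.1, 0, 0.4, 0, 0, 0, -1, -0.1, 0, 0.4, 0, 0, 0])

```text
clock: 13.27
eef_pos: [0.5077, -0.2436, 0.0353]
tcp_rot: [0.125, 0.986, 0.014, -0.111]
ft_force: [-0.3, -0.1, -3.3]
opening: 0.0161
gripper_force: 124.8
```

>>> arm_command(moves=[-1, -0.1, 0, 0.3, 0, 0, 0, -1, -0.1, 0, 0.3, 0, 0, 0, -1, -0.1, 0, 0.3, 0, 0, 0])

```text
clock: 13.52
eef_pos: [0.5079, -0.2436, 0.0319]
tcp_rot: [0.125, 0.986, 0.014, -0.112]
ft_force: [-0.7, -1.0, -2.4]
opening: 0.0163
gripper_force: 124.8
```

>>> arm_command(moves=[-1, 0, 0, 0.2, 0, 0, 0, -1, 0, 0, 0.2, 0, 0, 0, -1, 0, 0, 0.2, 0, 0, 0])

```text
clock: 13.77
eef_pos: [0.5074, -0.2435, 0.03]
tcp_rot: [0.125, 0.986, 0.014, -0.112]
ft_force: [-0.5, 0.2, -3.2]
opening: 0.0161
gripper_force: 124.8
```

>>> arm_command(moves=[-1, 0, 0, 0.2, 0, 0, 0, -1, 0, 0, 0.2, 0, 0, 0, -1, 0, 0, 0.2, 0, 0, 0])

```text
clock: 14.02
eef_pos: [0.5071, -0.2434, 0.0281]
tcp_rot: [0.125, 0.986, 0.014, -0.112]
ft_force: [0.3, -0.6, -3.2]
opening: 0.0162
gripper_force: 124.8
```

>>> arm_command(moves=[-1, 0, 0, 0.2, 0, 0, 0, -1, 0, 0, 0.2, 0, 0, 0, -1, 0, 0, 0.2, 0, 0, 0])

```text
clock: 14.27
eef_pos: [0.5066, -0.2433, 0.0261]
tcp_rot: [0.125, 0.986, 0.014, -0.112]
ft_force: [0.4, -0.3, -1.9]
opening: 0.0161
gripper_force: 124.8
```

>>> arm_command(moves=[-1, 0, 0, 0.2, 0, 0, 0, -1, 0, 0, 0.2, 0, 0, 0, -1, 0, 0, 0.2, 0, 0, 0])

```text
clock: 14.52
eef_pos: [0.5066, -0.2433, 0.0244]
tcp_rot: [0.125, 0.986, 0.014, -0.111]
ft_force: [0.3, -0.4, -2.6]
opening: 0.0162
gripper_force: 125.3
```

```bash
cat > cmp.py <<'E'
from h import *
import cv2
from station import *
F=np.ascontiguousarray(cams()["scene"]["frame"][:,:,::-1]);d=cv2.imread("pics/scene0.png")
def m(I):
    H=cv2.cvtColor(I,cv2.COLOR_BGR2HSV);return (H[...,1]>95)&((H[...,0]<18)|(H[...,0]>170))
A,B=m(F),m(d)
for r in range(212,264,2):print(r,''.join('#' if v else '.' for v in B[r,318:396]),''.join('#' if v else '.' for v in A[r,318:396]))
E
python3 cmp.py
```

```text
212 .............................................................................. ..............................................................................
214 ......................................................#########............... ..............................................................................
216 ..................................................##################.......... ..............................................................................
218 .................................................#####################........ ..............................................................................
220 .................................................#####################........ ..............................................................................
222 .................................................#####################........ ..............................................................................
224 ..................................................###################......... .............................................
[... 2411 characters left out ...]
....................................................
256 .......#####.................................................................. ......##########..####........................................................
258 .............................................................................. ......##########..............................................................
260 .............................................................................. .......########...............................................................
262 .............................................................................. ..............................................................................
```

Compared with the start, the butt is about 5 px lower and the head about 2 px higher, so it is roughly 7° head-up. I'll add 6° of pitch and lift a little.

>>> arm_command(moves=[-1, 0.1, 0, -0.4, 0, 3, 0, -1, 0.1, 0, -0.4, 0, 6, 0, -1, 0.1, 0, -0.4, 0, 6, 0, -1, 0.1, 0, -0.4, 0, 6, 0])

```text
clock: 14.95
eef_pos: [0.5065, -0.2433, 0.0284]
tcp_rot: [0.124, 0.979, 0.021, -0.163]
ft_force: [-0.4, 0.1, 3.1]
opening: 0.0164
gripper_force: 125.8
```

```bash
python3 cmp.py | awk '$1>228'; python3 -c "
from h import *
go2(.506,-.2435,.025,1.318,19)"
```

```text
230 ................................................#######..........##........... ...................................................................#..........
232 ...............................................#####################.......... ..................................................................###.........
234 ...........................................########################........... .....................................####......................#####..........
236 ......................................#############################........... ...................................######.............##############..........
238 ................................###################################........... ..............................###########............###############..........
240 ..........................#########################################........... ..........................##############............################..........
242 .....................#############################################............ .....................##################......
[... 1073 characters left out ...]
............... .........##...................................................................
258 .............................................................................. ..............................................................................
260 .............................................................................. ..............................................................................
262 .............................................................................. ..............................................................................
shift [-0.07 -0.04  0.34] turn [-0.   0.2  0. ] down 1cm = [-0.323  0.     0.947] pos [ 0.5066 -0.2433  0.0284] t 15.05
```

The silhouette now matches the start, and the force change of +6 N shows the mallet standing on the table. Release and retreat straight up.

>>> arm_command(moves=[0, 0, 0, 0, 0, 0, 0, 0, 0, 0, 0, 0, 0, 0, 0, 0, 0, 0, 0, 0, 0, 0, 0, 0, 0, 0, 0, 0, 0, 0.3, 0, -1, 0, 0, 0, 0, 1, 0, -3, 0, 0, 0, 0, 2.3, 0, -6.6, 0, 0, 0, 0, 3.6, 0, -10.4, 0, 0, 0], newtons=20)

```text
clock: 15.72
eef_pos: [0.5046, -0.2425, 0.1392]
tcp_rot: [0.124, 0.978, 0.021, -0.164]
ft_force: [-0.1, -0.7, 0.1]
opening: 0.0425
gripper_force: 0.0
```

>>> arm_command(moves=[0, 3, 0, -8, 0, 0, 0, 0, 3, 0, -8, 0, 0, 0, 0, 3, 0, -8, 0, 0, 0, 0, 3, 0, -8, 0, 0, 0])

```text
clock: 16.05
eef_pos: [0.5052, -0.2432, 0.2279]
tcp_rot: [0.124, 0.979, 0.02, -0.16]
ft_force: [0.4, 0.2, -0.9]
opening: 0.0429
gripper_force: 0.0
```

```bash
python3 cmp.py; python3 - <<'E'
from h import *
from station import *
import cv2
s=observe();print(s["eef_pos"],s["clock"],s["opening"])
C=cams();F=C["scene"]["frame"][:,:,::-1].astype(int);d=cv2.imread("pics/scene0.png").astype(int)
D=np.abs(F-d).max(2)
for n,(x,y,z) in(("cup",(.449,.209,.016)),("cutter",(.399,.047,.012)),("bowl",(.587,.22,.03))):
    u,v=proj(C["scene"],[x,y,z]).astype(int);print(n,u,v,(D[v-15:v+15,u-18:u+18]>30).mean())
b=cv2.resize(C["scene"]["frame"][130:240,230:360,::-1],None,fx=5,fy=5,interpolation=cv2.INTER_CUBIC)
g=cv2.cvtColor(b,cv2.COLOR_BGR2GRAY);print([int(v) for v in g[255:345:4,293]])
a=cv2.imread("pics/s4.png",0);r=cv2.matchTemplate(g[40:280,400:650],a[60:240,420:630],cv2.TM_CCOEFF_NORMED);print("keeper",cv2.minMaxLoc(r))
E
```

```text
212 .............................................................................. ..............................................................................
214 ......................................................#########............... ....................................................############..............
216 ..................................................##################.......... .................................................###################..........
218 .................................................#####################........ .................................................#####################........
220 .................................................#####################........ .................................................#####################........
222 .................................................#####################........ .................................................#####################........
224 ..................................................###################......... .............................................
[... 2744 characters left out ...]
...........................................
260 .............................................................................. ..............................................................................
262 .............................................................................. ..............................................................................
[ 0.50351658 -0.24244826  0.22409814] 16.15 0.04271130155725635
cup 182 200 0.011111111111111112
cutter 215 228 0.5203703703703704
bowl 219 178 0.0
[213, 210, 209, 211, 206, 194, 191, 194, 194, 198, 204, 205, 202, 198, 180, 143, 124, 148, 193, 211, 196, 192, 210]
keeper (0.04627194628119469, 0.8976970911026001, (40, 60), (19, 20))
```

```bash
python3 -c "
from station import *
print(hand_in())"
```

```text
the job is handed in; nothing more can be done
None
```

I handed the job in at about 16 s of robot time: the keeper is thrown back, the pin was struck home (camera estimate), the mallet stands on the same face near its starting spot, and no verdict was returned. By image comparison the cup and bowl look unmoved. The cutter's patch did change, which I put down to the arm's shadow because the arm never went low there.

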